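Hang the rinsing basket in the draining notch

TASK

Pick up the small steel rinsing basket (a black grip tab stands above its hook) and hang it inside the white wash basin by its own wire hook, in the notch of the aluminium rail on the basin's near rim. Where the notch is differs each time, so look or feel along the rail for it, and lower the hook fully into it before you let go, so that the basket hangs there at rest. Be gentle with the basin and rail, and leave the beaker, cup, jar and dish where they stand.

Things in the scene. Friction and masses are not known exactly. Their poses are not given: they have to be found in the camera images.
- basket: perforated steel rinsing basket, loose, 140 to 280 g, 70 (x) by 90 (y) by 60 mm high, standing upright; origin at the centre of its underside, z up. From its back wall (x = -35 mm) an 8 mm round wire rises, runs level towards -x and turns down: a hook open downward (see hook_seat). A black grip tab stands above the hook (see grip_tab)
- grip_tab (a point): point to pinch, inside the basket's black plastic grip tab: x = -31, y = 0, z = 135 mm in the basket's frame (axes as the basket). The tab is 10 mm thick in x, 24 mm wide in y, and reaches from 104 to 160 mm above the basket's underside
- hook_seat (a point): middle of the underside of the hook's level wire, which rests on the rail: x = -43, y = 0, z = 96 mm in the basket's frame (axes as the basket). Clear gap of the hook 16 mm, from x = -35 to -51 mm; its outer lip ends 30 mm below this point, the last 8 mm flared outward
- basin: white plastic wash basin, fixed to the bench, open on top, 200 (x) by 350 (y) by 120 mm high outside, walls 6 mm. Origin: centre of its underside, z up; x points from the near rim (robot's side) to the far rim, y runs along the near rim. It and its rail are rigid: press with a few newtons only, over 20 N does harm. Hung in the notch, the basket's underside is about 25 mm above the bench
- rail_mid (a point): on the basin's near rim, x = -97, y = 0, z = 132 mm in the basin's frame (axes as the basin), level with the top of the aluminium rail clamped there: 10 mm thick in x, 240 mm long in y, top level, 12 mm above the wall. This point is the middle of the basin's rim, NOT the notch; the rail is always there from y = -75 to +75 mm
- rail_end (a point): on the same line at y = +75 mm. The rail's one notch, 26 mm wide at the top, sides sloping to a flat bottom 12 mm wide, 10 mm deep, is clamped at a different place each time, anywhere from y = -45 to +45 mm from rail_mid along the basin's y. Its place is not measured: look or feel for it. The rail does not shift under light forces
- beaker: bystander: open glass beaker, 72 mm wide, 90 mm high, loose; origin at the centre of its underside
- cup: bystander: open white plastic cup, 76 mm wide, 85 mm high, loose; origin at the centre of its underside
- jar: bystander: white jar with a blue cap, 60 mm wide, 110 mm high, loose; origin at the centre of its underside
- dish: bystander: flat closed glass dish, 88 mm wide, 14 mm high, loose; origin at the centre of its underside
Things that resemble listed ones, but are neither listed nor needed, are in the scene too. Of the things like the basket, leave any that is yellow; of the rest the smaller one is meant.

How it is judged (in metres and radians):
On the way, in this order (a step that is already met when the one before it is completed fails the run):
1. the basket is lifted off the bench in the gripper (height (world z) of basket above 0.05 m and contact force between the fingers and basket above 0.5 N), for 0.2 s.
2. the hook is lowered fully into the notch of the rail while the gripper still holds the basket (it is not let fall in) (x of hook_seat in the frame of basin between -0.108 and -0.086 m and y of hook_seat in the frame of basin between -0.064 and 0.064 m and z of hook_seat in the frame of basin between 0.116 and 0.127 m and x of basket in the frame of basin above -0.08 m and angle between basket's own z axis and vertical below 0.25 rad and contact force between the fingers and basket above 0.5 N), for 0.1 s.
At the end, for the whole second after the job is handed in: The basket hangs released and at rest on the basin's inner side, tilted under 0.25 rad: hook seat within 11 mm of the rail's centre plane, within 64 mm of the basin's middle along the rail, and at least 5 mm below the rail's top, as only the notch allows (x of hook_seat in the frame of basin between -0.108 and -0.086 m and y of hook_seat in the frame of basin between -0.064 and 0.064 m and z of hook_seat in the frame of basin between 0.116 and 0.127 m and x of basket in the frame of basin above -0.08 m and angle between basket's own z axis and vertical below 0.25 rad and linear speed of basket below 0.02 m/s and angular speed of basket below 0.2 rad/s); the robot touches nothing.
It fails at once if the basket is pressed or knocked against the basin or its rail with more than 20 N (contact force between basket and basin above 20 N).
It fails at once if the robot presses or knocks against the basin or its rail with more than 20 N (contact force between any of the fingers, the arm and basin above 20 N).
It fails at once if the beaker, cup, jar or dish is moved by more than 30 mm or tipped over (distance of any of beaker, cup, jar, dish from where it was at the start of the episode above 0.03 m or angle between any of beaker, cup, jar, dish's own z axis and vertical above 0.5 rad).
It also fails if it takes over 72 s, if anything falls off the work surface, if the arm or the gripper's body presses on something with over 40 N, if the wrist force passes 120 N, or if a joint passes its speed limit or range.

ROBOT

A 6-joint arm with a two-finger parallel gripper is mounted at the origin on the work surface. World frame = base frame: x ahead of the robot, y to its left, z up, the work surface at z = 0. Lengths are in mm, angles in rad, forces in N, time in s.
With the tool pointing down it reaches from about 350 to 775 mm from the base axis. Payload 7.3 kg.
Tool frame: the origin (TCP) lies between the finger pads; the fingertips stand 25 mm ahead of it and the grasp point (between the pads) lies 6 mm ahead of it; z points along the fingers, y is the line along which they close (so a half turn about z gives the same grasp; the last joint's range is limited). The gripper opens to 92 mm and grips with 3 to 60 N. Pads are 19 mm wide; open, the fingers measure 130 mm over their backs; the gripper's body (75 mm by 190 mm) begins 47 mm behind the grasp point.
Start: joints at [1.114, 0.342, 1.524, -0, 1.275, -0.146], TCP at [160.54, 499.869, 251.741] pointing down, gripper open.
Joint ranges: [-2.53, 2.53], [-0.77, 2.02], [0.04, 2.7], [-1, 4.14], [0.28, 2.66], [-3.11, 3.11]. Speed limits (rad/s): [2.57, 2.57, 3.14, 3.14, 3.14, 3.14].

INTERFACE

Orientations are given as a unit quaternion [x, y, z, w].
In Python, from workcell import r, optics gives the robot as it stands.
- The arm moves only by the tool play_rows, never from a script. Its argument "deltas" is a list of rows, each a list of 7 numbers: the shift along the tool's x, y, z in cm, then the turn, a rotation vector about the tool's x, y, z in degrees, then the finger opening in cm, from 0 to 9.18. A call has 1 to 12 rows; each row is the pose to reach, as a shift and turn from the pose commanded when the call began, along the tool's axes at that moment; what a row does not reach only later rows make up. A row lasts 1/10 s, in which the tool goes at most 50 mm and 8.59 degrees, less where a joint would pass 70% of its speed; a pose out of reach is approached as far as the arm can. A call with a gripper value outside its range is refused whole. The fingers move at their own pace and stop on an object; "force" is the grip in N (left out, the last holds). Time passes only in rows, so rows that repeat a pose let the fingers close. It gives the time, the measured TCP pose, the force, the opening and the grip force at its end, in the units of the state.
- r.get_obs(): the state, without advancing time (a new reading comes with each control period).
- optics.grab_frame(name): name is "side" or "top"; returns a dict with "frame" (480x640x3 uint8, red, green, blue), "depth" (480x640 float32, mm along the optical axis (not along the pixel's ray), 0 where there is no reading), "fov_y" (degrees; the focal length in pixels is half the picture's height over the tangent of half this angle, whatever the lens; pixels are square), "cx", "cy" (the principal point, pixels), "cam_to_world" (4x4, takes a point from camera to world coordinates). Camera axes: x right, y down, z forward; pixel columns grow to the right and rows downward; lengths in mm; the calibration is good to about 2 mm. A picture is of the moment at which its call begins.
- r.hand_in(): hands the job in; it is judged then, once.
The state is a dict: "time": time; "qpos": joint angles; "joint_vel": joint speeds; "joint_efforts": joint torques, N m; "eef_pos": TCP position; "eef_rot": TCP orientation; "contact_force": force on the tool from outside, world axes, zero at the start; "torque": the same for the moment, N m; "grip_width": opening from 0.0 (shut) to 1.0 (fully open); "finger_force": force on a finger pad.
Only numpy, scipy, OpenCV 4.12 (cv2) and the standard library are available. Lean on these libraries where they do the work, as an engineer would, in place of code of your own. Each camera call takes 0.05 s, during which the arm holds its last target. There are 200 camera calls.

## Working session

There is one attempt and no reset: what is moved stays moved. The work goes in short steps, Python scripts to look and compute and a tool call to move; the robot and the scene stay as the last step left them, time stands still between calls to the robot, and variables do not carry over. Pictures are saved under pics/ and viewed, at most 13 in all, crops included, and the job is handed in when it is done.

Besides the shell and the picture viewer there is one more tool, called after ">>>" as a command line: name --pt "numbers of a row" for each row, then --argument value for the rest. play_rows: Moves the arm, as the interface text tells. Its arguments: {"type":"object","properties":{"deltas":{"type":"array"},"force":{"type":"number"}},"required":["deltas"]}

```bash
mkdir -p pics
cat > h.py <<'E'
import numpy as np, cv2
from workcell import r, optics
def grab(n):
    d=optics.grab_frame(n); cv2.imwrite
    return d
def world(d):
    f=240/np.tan(np.radians(d["fov_y"])/2); v,u=np.mgrid[0:480,0:640]; z=d["depth"]
    P=np.stack([(u-d["cx"])*z/f,(v-d["cy"])*z/f,z,np.ones_like(z)],-1)@np.array(d["cam_to_world"]).T
    P=P[...,:3]; P[z==0]=np.nan
    return P
def save(n,im): cv2.imwrite("pics/"+n,cv2.cvtColor(im,cv2.COLOR_RGB2BGR))
E
python3 - <<'E'
from h import *
import pickle
for n in("top","side"):
    d=grab(n); save(n+"0.png",d["frame"]); np.save(n+"0.npy",world(d)); print(n,d["fov_y"],np.round(d["cam_to_world"],3).tolist())
s=r.get_obs(); print({k:np.round(v,3) for k,v in s.items()})
E
```

```text
top 57.07193520584039 [[0.016, -0.995, 0.101, 374.211], [-1.0, -0.015, 0.009, 8.733], [-0.008, -0.101, -0.995, 1277.247], [0.0, 0.0, 0.0, 1.0]]
side 42.95370890032009 [[0.964, -0.129, 0.234, 100.282], [-0.267, -0.475, 0.838, -1446.385], [0.003, -0.87, -0.493, 980.366], [0.0, 0.0, 0.0, 1.0]]
{'time': np.float64(0.1), 'qpos': array([ 1.114,  0.343,  1.525, -0.   ,  1.275, -0.146]), 'joint_vel': array([ 0.   , -0.003, -0.002, -0.002,  0.   , -0.001]), 'joint_efforts': array([ 2.0000e-03, -4.3201e+01, -2.4469e+01,  7.2000e-02,  5.3000e-02,
       -0.0000e+00]), 'eef_pos': array([160.383, 499.556, 251.117]), 'eef_rot': array([ 0.155,  0.988, -0.001, -0.   ]), 'contact_force': array([ 0.326,  0.285, -0.247]), 'torque': array([-0.021, -0.058, -0.013]), 'finger_force': np.float64(0.0), 'grip_width': np.float64(1.001)}
```

View pics/top0.png

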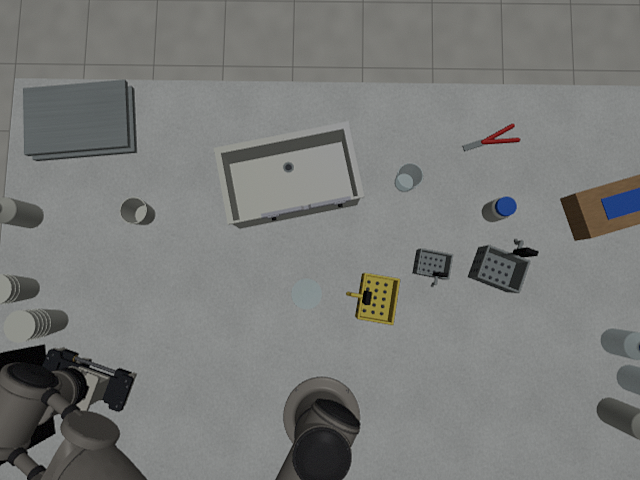

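View pics/side0.png

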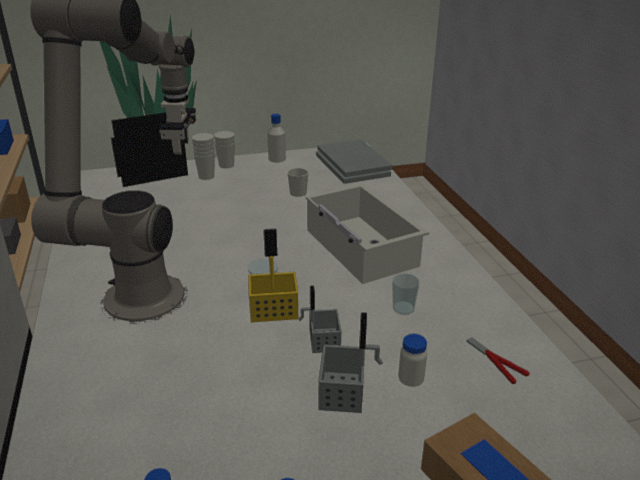

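Candidates for the basket in the top view:
- yellow basket (378,298): excluded by colour
- large grey basket (498,268): excluded because it is the larger one
- small grey basket (433,263), hook towards the robot: chosen

Next I check it in a crop and measure it.

Run:
```python
from h import *
P=np.load("top0.npy"); im=cv2.imread("pics/top0.png"); S=np.load("side0.npy"); si=cv2.imread("pics/side0.png")
a=cv2.resize(im[235:300,395:475],(400,325),interpolation=cv2.INTER_CUBIC)
b=cv2.resize(si[275:365,290:390],(400,360),interpolation=cv2.INTER_CUBIC)
c=cv2.resize(im[190:230,225:365],(800,229),interpolation=cv2.INTER_CUBIC)
o=np.zeros((600,800,3),np.uint8); o[:325,:400]=a; o[:360,400:]=b; o[365:594]=c
cv2.imwrite("pics/crop.png",o)
for nm,Q in(("top",P),("side",S)):
    m=(abs(Q[...,0]-400)<160)&(Q[...,1]<-120)&(Q[...,1]>-320)
    h=m&(Q[...,2]>50)&(Q[...,2]<70)
    t=m&(Q[...,2]>106)&(Q[...,2]<175)
    for lab,k in(("wall",h),("tab",t)):
        n,L,st,_=cv2.connectedComponentsWithStats(k.astype(np.uint8))
        for i in range(1,n):
            if st[i,4]>6:
                q=Q[L==i]; print(nm,lab,st[i],"mean",q.mean(0).round(1),"min",q.min(0).round(1),"max",q.max(0).round(1), cv2.minAreaRect(q[:,:2].astype(np.float32)))
# basin
k=(P[...,2]>112)&(P[...,2]<124)
n,L,st,_=cv2.connectedComponentsWithStats(k.astype(np.uint8))
i=1+np.argmax([s[4] if s[0]>150 and s[0]<380 else 0 for s in st[1:]]); q=P[L==i]; print("rim",st[i],np.median(q[:,2]))
rc=cv2.minAreaRect(q[:,:2].astype(np.float32)); print(rc,cv2.boxPoints(rc).round(1).tolist())
```

```text
top wall [416 248  24  28 122] mean [ 433.6 -276.8   60.7] min [ 394.6 -319.    50.5] max [ 468.9 -256.3   68.1] ((431.333740234375, -286.95068359375), (51.76825714111328, 71.27101135253906), 79.19889068603516)
top wall [396 280   2   6   7] mean [ 373.7 -200.7   60.1] min [ 366.  -201.6   52.4] max [ 379.6 -199.1   68.8] ((372.7440490722656, -200.55259704589844), (0.43684348464012146, 13.837606430053711), 79.99424743652344)
top wall [391 287   6  27  32] mean [ 324.1 -193.3   59.3] min [ 289.3 -198.7   50.6] max [ 360.6 -188.    69.7] ((324.9759216308594, -193.266845703125), (1.2653965950012207, 72.02877044677734), 80.73295593261719)
top wall [390 315   2   7   9] mean [ 275.6 -185.7   59.8] min [ 268.1 -187.6   53.3] max [ 284.1 -184.6   69. ] ((276.16888427734375, -185.6866912841797), (0.8635945320129395, 16.353227615356445), 79.41557312011719)
top tab [433 271  15   6  68] mean [ 396.9 -297.5  147.1] min [ 391.1 -312.1  107.1] max [ 403.9 -288.   164.5] ((397.2763671875, -300.2223815917969), (24.046096801757812, 10.183584213256836), 80.279052734375)
side wall [249 296  49  12 304
[... 431 characters left out ...]
8] mean [ 396.2 -291.8   61.5] min [ 389.4 -318.5   50.4] max [ 402.6 -252.8   68.3] ((398.1192626953125, -286.1582336425781), (66.87299346923828, 7.382012367248535), 79.38150787353516)
side tab [310 285   5  25 116] mean [ 394.7 -308.5  138.5] min [ 388.2 -317.2  106.2] max [ 401.9 -286.4  164.6] ((396.6225280761719, -301.7978515625), (30.636518478393555, 9.684268951416016), 74.98197937011719)
rim [ 214  121  151  103 1988] 119.026883149284
((657.9943237304688, 96.81436157226562), (226.26129150390625, 371.77117919921875), 12.200057029724121) [[508.1000061035156, 254.60000610351562], [586.7000122070312, -108.80000305175781], [807.9000244140625, -61.0], [729.2999877929688, 302.3999938964844]]
```

View pics/crop.png

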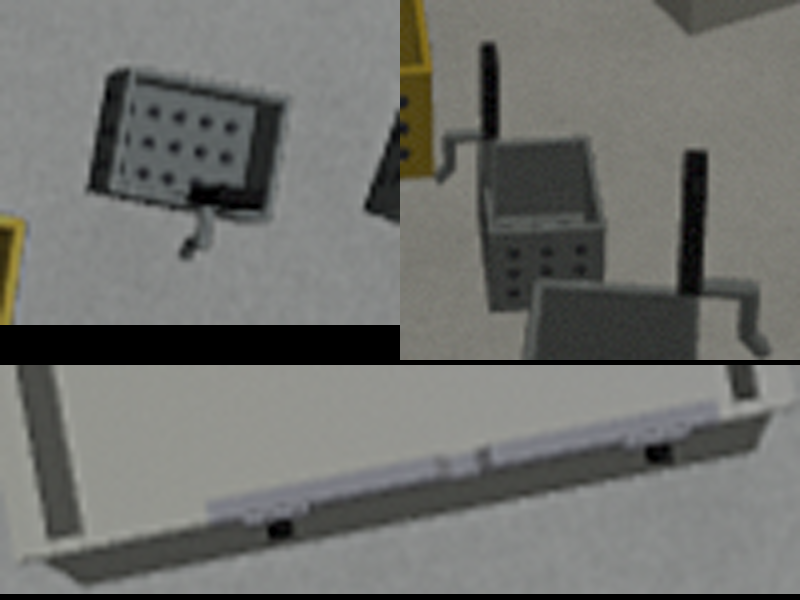

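The crop confirms the small basket: its hook points towards the robot, and the tab stands above it. The notch shows as the step at crop (462,462), about top pixel (306,207). Next I fit the rail and notch.

```bash
cat > rail.py <<'E'
from h import *
Q={n:np.load(n+"0.npy") for n in("top","side")}
for n,P in Q.items():
    m=(P[...,0]>450)&(P[...,0]<660)&(P[...,1]>-110)&(P[...,1]<260)&(P[...,2]>128)&(P[...,2]<137)
    k,L,st,_=cv2.connectedComponentsWithStats(m.astype(np.uint8),connectivity=8)
    q=P[m].astype(np.float32)
    # robust line
    vx,vy,x0,y0=cv2.fitLine(q[:,:2].copy(),cv2.DIST_HUBER,0,.01,.01).ravel()
    e=np.array([vx,vy])*(1 if vy>0 else -1); c=np.array([x0,y0]); nrm=np.array([e[1],-e[0]])
    d=(q[:,:2]-c)@nrm; q=q[abs(d)<9]; 
    s=(q[:,:2]-c)@e; print(n,"yaw",np.degrees(np.arctan2(-e[0],e[1])).round(2),"c",c,"s",s.min(),s.max(),"n",len(q),"d",np.percentile((q[:,:2]-c)@nrm,[2,50,98]),"z",np.median(q[:,2]))
    mid=c+e*(s.min()+s.max())/2; print("mid",mid)
    A=P.reshape(-1,3); A=A[np.isfinite(A).all(1)]; D=(A[:,:2]-mid)@nrm; T=(A[:,:2]-mid)@e
    w=(abs(D)<5)&(abs(T)<125)&(A[:,2]>112)&(A[:,2]<140)
    for t in range(-66,69,4):
        z=A[w&(abs(T-t)<2.01),2]; print(t,len(z),np.round(np.percentile(z,[10,50,90]),1) if len(z) else "",end="; ")
    print()
E
python3 rail.py
```

```text
top yaw 12.4 c [568.5975  49.5443] s -120.46271 118.56937 n 310 d [-5.10087429  0.00897254  5.42660227] z 131.10117
mid [568.8007    48.619705]
-66 6 [127.5 129.7 132.7]; -62 7 [124.4 132.3 134.4]; -58 8 [122.4 131.1 133.7]; -54 5 [127.  130.5 131.2]; -50 8 [114.6 129.  131.4]; -46 7 [123.5 128.6 130.9]; -42 9 [121.2 131.3 133.2]; -38 6 [122.1 131.1 133. ]; -34 9 [120.9 129.5 132.4]; -30 6 [124.7 130.8 134.1]; -26 7 [125.8 130.9 133. ]; -22 8 [117.6 128.4 133.4]; -18 8 [121.5 131.  132.9]; -14 7 [118.6 128.1 131.6]; -10 8 [120.4 125.7 130.7]; -6 6 [118.2 121.1 124.3]; -2 6 [119.8 121.1 122.7]; 2 5 [115.3 118.8 120.6]; 6 7 [119.7 123.1 123.9]; 10 6 [122.4 126.2 131.8]; 14 6 [127.2 130.3 132.5]; 18 7 [115.4 128.1 132.5]; 22 8 [125.2 130.1 132.5]; 26 6 [123.3 130.3 131.1]; 30 7 [124.3 130.2 134. ]; 34 8 [119.4 129.5 131.3]; 38 7 [126.2 131.6 134.3]; 42 6 [126.9 131.5 133. ]; 46 9 [113.5 129.3 131.3]; 50 7 [122.2 129.3 134.4]; 54 8 [122.9 131.8 133.7]; 58 8 [116.  130.6 132.6]; 62 8 [117.6 129.8 132.9]; 66 7 [125.6 130.1 132.3]; 
side yaw 11.84 c [568.5838    39.826946] s -115.54342 132.
[... 264 characters left out ...]
 124.1 130.7]; -38 6 [118.2 130.  133.1]; -34 4 [116.2 124.5 133.1]; -30 6 [118.4 123.  128.6]; -26 4 [122.7 127.1 129.9]; -22 2 [116.3 123.1 129.9]; -18 7 [116.9 126.3 131.9]; -14 4 [112.9 116.  120.9]; -10 6 [114.5 122.7 129. ]; -6 3 [115.7 120.7 124.4]; -2 1 [112. 112. 112.]; 2 4 [115.9 119.  121.8]; 6 6 [121.1 125.  127.5]; 10 5 [112.9 117.4 122.6]; 14 7 [119.1 127.2 132.8]; 18 8 [118.6 127.3 132.1]; 22 6 [114.3 121.8 130.3]; 26 4 [124.6 130.9 132. ]; 30 5 [121.  128.8 132.3]; 34 7 [116.2 128.4 131.9]; 38 3 [120.9 122.7 129.5]; 42 1 [131.5 131.5 131.5]; 46 8 [114.8 121.5 133.5]; 50 5 [120.7 128.4 130.7]; 54 5 [119.1 125.1 128.2]; 58 7 [117.7 130.5 133.2]; 62 7 [114.  125.3 132.3]; 66 0 ;
```

```bash
cat >> h.py <<'E'
from scipy.spatial.transform import Rotation as R
def delta(pos,ang,verbose=True):
    """target TCP pos (mm), tool-y heading in world (deg), tool down -> cm,deg in tool axes"""
    s=r.get_obs(); R0=R.from_quat(s["eef_rot"]); p=np.array(s["eef_pos"])
    a=np.radians(ang); y=np.array([np.cos(a),np.sin(a),0]); z=np.array([0,0,-1.]); x=np.cross(y,z)
    Rt=R.from_matrix(np.stack([x,y,z],1))
    dp=R0.inv().apply(np.array(pos)-p)/10; rv=(R0.inv()*Rt).as_rotvec(degrees=True)
    print(np.round(dp,2),np.round(rv,2))
E
python3 -c "
from h import *
delta([450,150,300],31)
delta([397,-300,260],-9.7)"
```

```text
[-38.26 -24.43  -4.86] [-8.000e-02  2.000e-02  4.119e+01]
[-46.98 -68.89  -0.8 ] [-7.000e-02  5.000e-02  8.189e+01]
```

>>> play_rows --pt "-3.2 -2 -0.4 0 0 3.4 9.18" --pt "-6.4 -4 -0.8 0 0 6.8 9.18" --pt "-9.6 -6 -1.2 0 0 10.2 9.18" --pt "-12.8 -8 -1.6 0 0 13.7 9.18" --pt "-16 -10.2 -2 0 0 17.1 9.18" --pt "-19.2 -12.2 -2.4 0 0 20.5 9.18" --pt "-22.4 -14.2 -2.8 0 0 24 9.18" --pt "-25.6 -16.3 -3.2 0 0 27.4 9.18" --pt "-28.8 -18.4 -3.6 0 0 30.8 9.18" --pt "-32 -20.4 -4 0 0 34.2 9.18" --pt "-35.2 -22.4 -4.4 0 0 37.7 9.18" --pt "-38.3 -24.4 -4.8 0 0 41.1 9.18"

```text
time: 1.3
eef_pos: [451.3, 149.0, 299.6]
eef_rot: [0.493, 0.87, -0.0, -0.0]
contact_force: [0.5, -0.0, 0.4]
grip_width: 0.997
finger_force: 0.0
```

```bash
python3 -c "
from h import *
print(r.get_obs()['eef_pos'],r.get_obs()['qpos'])
delta([397,-300,250],-9.7)"
```

```text
[451.25105768 148.98872035 299.63724929] [ 1.57342956e-01  2.14321148e-01  1.56700244e+00  1.38509829e-04
  1.36074537e+00 -3.82612898e-01]
[-35.72 -27.73   4.96] [-3.000e-02 -1.000e-02  4.064e+01]
```

>>> play_rows --pt "-3 -2.3 0.4 0 0 3.4 9.18" --pt "-6 -4.6 0.8 0 0 6.8 9.18" --pt "-9 -6.9 1.2 0 0 10.2 9.18" --pt "-12 -9.2 1.6 0 0 13.6 9.18" --pt "-15 -11.5 2 0 0 17 9.18" --pt "-18 -13.8 2.5 0 0 20.4 9.18" --pt "-21 -16.2 2.9 0 0 23.8 9.18" --pt "-24 -18.5 3.3 0 0 27 9.18" --pt "-27 -20.8 3.7 0 0 30.6 9.18" --pt "-30 -23.1 4.1 0 0 34 9.18" --pt "-33 -25.4 4.5 0 0 37.3 9.18" --pt "-35.7 -27.7 5 0 0 40.6 9.18"

```text
time: 2.5
eef_pos: [397.3, -300.0, 249.3]
eef_rot: [0.764, 0.645, 0.0, -0.0]
contact_force: [0.9, -0.2, 0.5]
grip_width: 0.997
finger_force: 0.0
```

```bash
python3 -c "
from h import *
print(r.get_obs()['eef_pos'],r.get_obs()['qpos'])
d=grab('side'); save('s1.png',cv2.resize(d['frame'][150:400,200:500],(720,600)))
delta([397,-300.5,141],-9.7)"
```

```text
[ 397.26605714 -299.99646774  249.27552442] [-8.00946539e-01  2.94553215e-01  1.60027798e+00  1.34315115e-04
  1.24705396e+00 -6.32271444e-01]
[4.100e-01 1.000e-02 1.072e+01] [-0.06  0.13 -0.26]
```

View pics/s1.png

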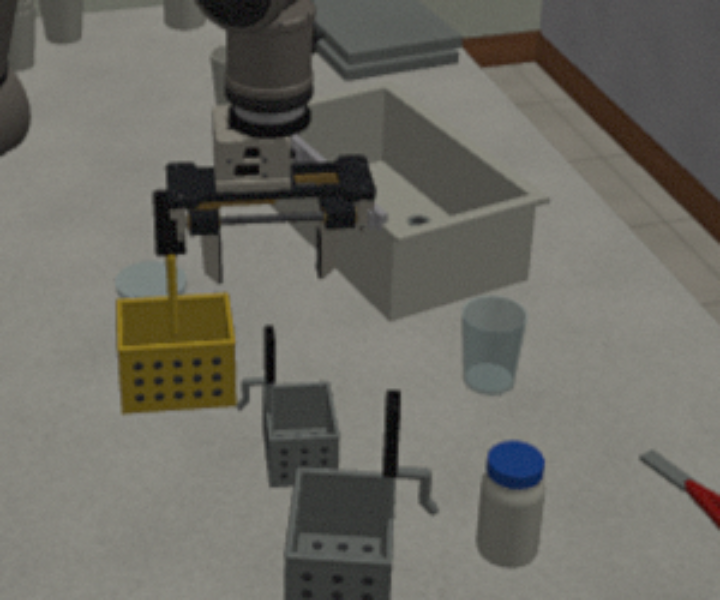

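The gripper is centred over the small basket's tab, at crop (268,355). The yellow tab at (168,222) looks close to the gripper's left end, so I check that clearance.

```bash
python3 -c "
from h import *
for n in('top','side'):
  P=np.load(n+'0.npy'); m=(P[...,2]>90)&(P[...,0]<440)&(P[...,0]>200)&(P[...,1]<0)&(P[...,1]>-250); q=P[m]; print(n,q.min(0),q.max(0),q.mean(0))
"
```

```text
top [ 273.08723637 -160.43217222   90.23964571] [386.83718407 -61.36549274 223.69823016] [338.67630317 -96.12448328 177.9622516 ]
side [ 264.93535744 -208.55485834   90.17897437] [376.53003445 -96.89260582 223.67800282] [ 335.11994791 -112.57707955  173.56182347]
```

The yellow tab is about 190 mm away in y, so there is room to descend.

>>> play_rows --pt "0.3 0 2 0 0 -0.2 9.18" --pt "0.3 0 4 0 0 -0.2 9.18" --pt "0.3 0 6 0 0 -0.2 9.18" --pt "0.3 0 7.5 0 0 -0.2 9.18" --pt "0.3 0 9 0 0 -0.2 6" --pt "0.3 0 10 0 0 -0.2 4" --pt "0.3 0 10.7 0 0 -0.2 3" --pt "0.3 0 10.7 0 0 -0.2 2" --force 15

```text
time: 3.35
eef_pos: [397.9, -295.0, 142.0]
eef_rot: [0.762, 0.647, -0.0, -0.001]
contact_force: [-0.5, 0.1, -0.7]
grip_width: 0.701
finger_force: 0.0
```

```bash
python3 -c "
from h import *
print(r.get_obs()['eef_pos'])
for n in('side','top'):
  d=grab(n); P=world(d); np.save(n+'1.npy',P); save(n+'1.png',d['frame'])
a=cv2.imread('pics/side1.png')[240:370,260:400]; b=cv2.imread('pics/top1.png')[220:310,380:500]
cv2.imwrite('pics/c1.png',np.hstack([cv2.resize(a,(400,371)),cv2.resize(b,(400,371))]))
"
```

```text
[ 397.94361299 -294.99768379  141.96066941]
```

View pics/c1.png

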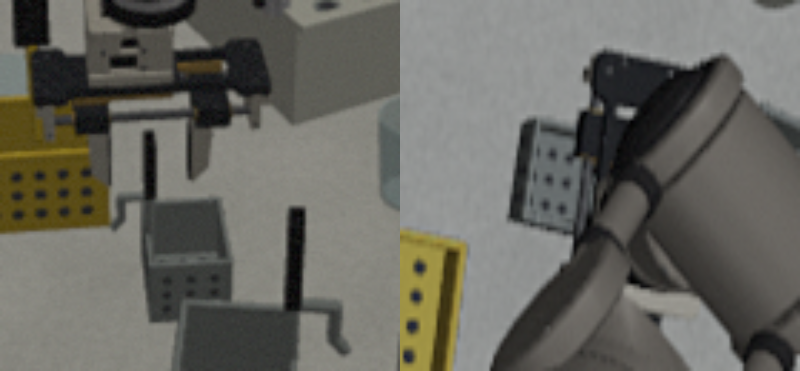

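The tab is between the fingers at crop (150,165), but the TCP is 5 mm off along the tab's width. I correct that and close.

>>> play_rows --pt "-0.5 0 0.1 0 0 0 4" --pt "-0.5 0 0.1 0 0 0 2.5" --pt "-0.5 0 0.1 0 0 0 1.5" --pt "-0.5 0 0.1 0 0 0 0.5" --pt "-0.5 0 0.1 0 0 0 0" --pt "-0.5 0 0.1 0 0 0 0" --pt "-0.5 0 0.1 0 0 0 0" --pt "-0.5 0 0.1 0 0 0 0" --pt "-0.5 0 0.1 0 0 0 0" --pt "-0.5 0 0.1 0 0 0 0" --force 25

```text
time: 4.45
eef_pos: [397.4, -300.2, 141.6]
eef_rot: [0.762, 0.647, 0.0, -0.0]
contact_force: [0.1, -0.5, -2.1]
grip_width: 0.108
finger_force: 25.0
```

>>> play_rows --pt "0 0 -0.5 0 0 0 0" --pt "0 0 -1.5 0 0 0 0" --pt "0 0 -3.5 0 0 0 0" --pt "0 0 -5.5 0 0 0 0" --pt "0 0 -7.5 0 0 0 0" --pt "0 0 -10 0 0 0 0" --pt "0 0 -12.5 0 0 0 0" --pt "0 0 -15 0 0 0 0" --pt "0 0 -17 0 0 0 0" --pt "0 0 -18.5 0 0 0 0" --pt "0 0 -19.5 0 0 0 0" --pt "0 0 -19.5 0 0 0 0"

```text
time: 5.65
eef_pos: [397.7, -300.6, 338.4]
eef_rot: [0.762, 0.647, 0.0, 0.002]
contact_force: [-0.3, -0.3, -1.4]
grip_width: 0.109
finger_force: 25.0
```

```bash
python3 -c "
from h import *
import time
d=grab('side'); P=world(d); save('side2.png',d['frame']); np.save('side2.npy',P)
s=r.get_obs();print(s['eef_pos'],s['contact_force'],s['finger_force'])
# target over notch: seat at notch -> tab 12mm along basin +x; yaw 12.2
a=np.radians(12.2); n=np.array([568.3,48.6])+12*np.array([np.cos(a),np.sin(a)]); print(n)
delta([n[0],n[1],336],12.2)
cv2.imwrite('pics/c2.png',cv2.resize(cv2.imread('pics/side2.png')[130:400,230:430],(592,600)[::1]))
"
```

```text
[ 397.40892848 -300.31294081  337.12200634] [-0.02788093  0.69858869 -1.5313962 ] 24.986481070518494
[580.02899073  51.13589756]
[37.64 12.34  0.1 ] [  0.04   0.04 -21.51]
```

View pics/c2.png

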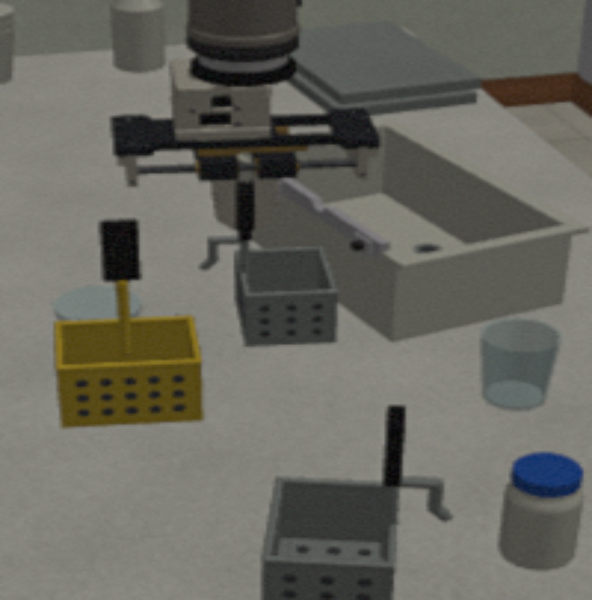

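The basket is held upright at crop (285,295). Now I carry it over the basin.

>>> play_rows --pt "2 0.7 0 0 0 -1.2 0" --pt "5 1.6 0 0 0 -2.9 0" --pt "9 3 0 0 0 -5.1 0" --pt "13 4.3 0 0 0 -7.4 0" --pt "17 5.6 0 0 0 -9.7 0" --pt "21 6.9 0 0 0 -12 0" --pt "25 8.2 0 0 0 -14.3 0" --pt "29 9.5 0 0 0 -16.6 0" --pt "32.5 10.7 0 0 0 -18.6 0" --pt "35.5 11.6 0 0 0 -20.3 0" --pt "37.2 12.2 0 0 0 -21.3 0" --pt "37.6 12.3 0 0 0 -21.5 0"

```text
time: 6.9
eef_pos: [579.9, 52.2, 335.5]
eef_rot: [0.627, 0.779, -0.001, -0.001]
contact_force: [0.3, -0.7, -1.5]
grip_width: 0.11
finger_force: 25.0
```

>>> play_rows --pt "0 0 0 0 0 0 0" --pt "0 0 0 0 0 0 0" --pt "0 0 0 0 0 0 0" --pt "0 0 0 0 0 0 0"

```text
time: 7.3
eef_pos: [579.4, 49.8, 337.0]
eef_rot: [0.629, 0.778, 0.0, 0.0]
contact_force: [0.6, 0.0, -1.1]
grip_width: 0.106
finger_force: 25.0
```

Run:
```python
from h import *
s=r.get_obs(); p=s['eef_pos']; print(p,s['contact_force'])
y=R.from_quat(s['eef_rot']).as_matrix(); print(y.round(4).tolist())
delta([580,51.1,336],12.2)
a=np.radians(12.2); ex=np.array([np.cos(a),np.sin(a)]); ey=np.array([-ex[1],ex[0]])
n=np.array([568.3,48.6])
for k in('side','top'):
    d=grab(k); P=world(d); np.save(k+'3.npy',P); save(k+'3.png',d['frame'])
    A=P[np.isfinite(P).all(2)]; D=(A[:,:2]-n)@ex; T=(A[:,:2]-n)@ey
    z0=p[2]-141
    for lab,lo,hi,m in(("tabvis",107,130,(abs(D-12)<15)&(abs(T)<20)),("hookwire",66,100,(D>-30)&(D<2)&(abs(T)<20)),("bskt",10,58,(D>0)&(D<100)&(abs(T)<60)),("hooklow",68,88,(D>-30)&(D<4)&(abs(T)<20))):
        w=m&(A[:,2]>z0+lo)&(A[:,2]<z0+hi)
        if w.sum()>3: print(k,lab,w.sum(),"D",np.percentile(D[w],[2,50,98]).round(1),"T",np.percentile(T[w],[2,50,98]).round(1),"z-z0",np.percentile(A[w,2]-z0,[2,50,98]).round(1))
a=cv2.imread('pics/side3.png')[100:300,270:420]; b=cv2.imread('pics/top3.png')[120:240,200:380]
cv2.imwrite('pics/c3.png',np.hstack([cv2.resize(a,(400,533)),cv2.resize(b,(400,533*1))]))
```

```text
[579.39725397  49.80883283 336.98963867] [ 0.63467543  0.03985174 -1.14971572]
[[-0.2096, 0.9778, 0.0003], [0.9778, 0.2096, -0.0001], [-0.0002, 0.0003, -1.0]]
[0.11 0.09 0.1 ] [ 0.02  0.01 -0.1 ]
side tabvis 53 D [-2.   9.2 25.5] T [-18.2 -10.8   4.6] z-z0 [107.6 119.7 129.4]
side hookwire 39 D [-22.7 -15.3  -1.5] T [-10.8  -2.7   3.4] z-z0 [67.  85.4 99.7]
side bskt 768 D [ 3.6 37.3 76.4] T [-50.7 -25.3  46.5] z-z0 [11.4 36.7 56.8]
side hooklow 23 D [-22.9 -16.4  -3.2] T [-11.2  -2.8   3.8] z-z0 [69.6 79.5 87.9]
top bskt 6 D [6.8 7.2 7.8] T [35.6 40.6 42.7] z-z0 [11.  17.2 43.4]
```

View pics/c3.png

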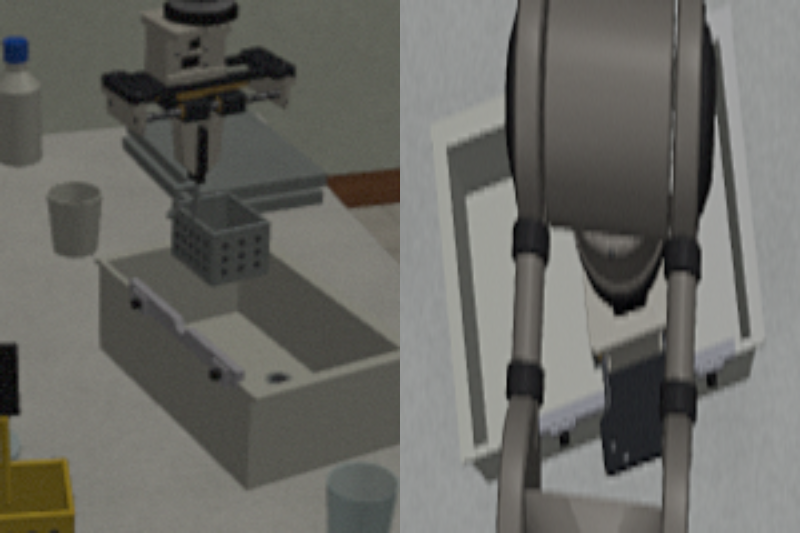

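The basket hangs over the notch at side crop (220,240). I lower it with a 6 mm inward offset until the lip is just above the rail, then check against the rail.

>>> play_rows --pt "0.1 0.7 0.5 0 0 0 0" --pt "0.1 0.7 2 0 0 0 0" --pt "0.1 0.7 3.5 0 0 0 0" --pt "0.1 0.7 5 0 0 0 0" --pt "0.1 0.7 6.2 0 0 0 0" --pt "0.1 0.7 7.4 0 0 0 0" --pt "0.1 0.7 8.6 0 0 0 0" --pt "0.1 0.7 9.8 0 0 0 0" --pt "0.1 0.7 10.8 0 0 0 0" --pt "0.1 0.7 11.4 0 0 0 0" --pt "0.1 0.7 11.4 0 0 0 0" --pt "0.1 0.7 11.4 0 0 0 0"

```text
time: 8.6
eef_pos: [586.5, 53.3, 223.0]
eef_rot: [0.628, 0.778, 0.0, 0.0]
contact_force: [-0.4, 0.5, -1.3]
grip_width: 0.109
finger_force: 25.0
```

```bash
cat > chk.py <<'E'
from h import *
import sys
s=r.get_obs(); p=s['eef_pos']; print(p,s['contact_force'],s['finger_force'])
a=np.radians(12.2); ex=np.array([np.cos(a),np.sin(a)]); ey=np.array([-ex[1],ex[0]])
n=np.array([568.5,48.6]); c=n+12*ex
print("TCP D,T rel. ideal",(p[:2]-c)@ex,(p[:2]-c)@ey,"seat z",p[2]-141.6+96)
delta([c[0],c[1],p[2]],12.2)
k=sys.argv[1]; d=grab('side'); P=world(d); np.save(k+'.npy',P); save(k+'_full.png',d['frame'])
A=P[np.isfinite(P).all(2)]; D=(A[:,:2]-n)@ex; T=(A[:,:2]-n)@ey; z0=p[2]-141.6
for lab,lo,hi,m in(("hooklow",78,88,(D>-40)&(D<10)&(abs(T)<20)),):
    w=m&(A[:,2]>z0+lo)&(A[:,2]<z0+hi)
    if w.sum()>3: print(lab,w.sum(),"D",np.percentile(D[w],[2,50,98]).round(1),"T",np.percentile(T[w],[2,50,98]).round(1))
w=(abs(T)>20)&(abs(T)<110)&(abs(D)<12)&(A[:,2]>128.5)&(A[:,2]<135); print("rail D",np.percentile(D[w],[2,50,98]).round(1),w.sum())
save(k+'.png',cv2.resize(d['frame'][150:270,290:410],(600,600),interpolation=cv2.INTER_CUBIC))
E
python3 chk.py c4
```

```text
[586.45909761  53.28741771 223.03508866] [-0.4263467   0.50659544 -1.31997203] 24.986549019813538
TCP D,T rel. ideal 6.544075045747757 0.7863539265723914 seat z 177.43508865897894
[-0.08 -0.65 -0.  ] [ 0.04  0.   -0.01]
hooklow 11 D [-14.4  -3.8   7.8] T [-12.8  -0.9   5.7]
rail D [-8.5 -1.   6.2] 116
```

View pics/c4.png

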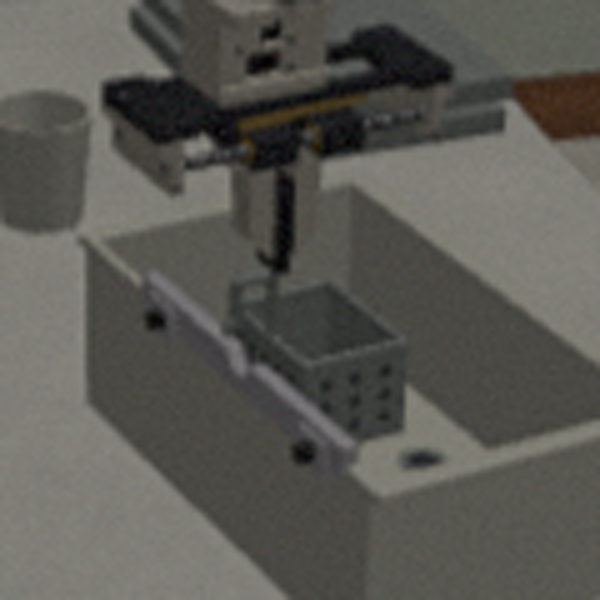

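The notch is at crop (238,355) and the hook at (250,290), directly in line with it. I shift back towards the robot and lower slowly.

>>> play_rows --pt "-0.1 -0.3 0.3 0 0 0 0" --pt "-0.1 -0.7 0.7 0 0 0 0" --pt "-0.1 -0.7 1 0 0 0 0" --pt "-0.1 -0.7 1.2 0 0 0 0" --pt "-0.1 -0.7 1.4 0 0 0 0" --pt "-0.1 -0.7 1.55 0 0 0 0" --pt "-0.1 -0.7 1.7 0 0 0 0" --pt "-0.1 -0.7 1.85 0 0 0 0" --pt "-0.1 -0.7 2 0 0 0 0" --pt "-0.1 -0.7 2 0 0 0 0"

```text
time: 9.65
eef_pos: [579.5, 50.9, 202.5]
eef_rot: [0.628, 0.778, -0.0, -0.0]
contact_force: [-0.4, 0.2, -0.7]
grip_width: 0.112
finger_force: 25.0
```

>>> play_rows --pt "0 0 0.3 0 0 0 0" --pt "0 0 0.6 0 0 0 0" --pt "0 0 0.9 0 0 0 0" --pt "0 0 1.2 0 0 0 0" --pt "0 0 1.5 0 0 0 0" --pt "0 0 1.7 0 0 0 0" --pt "0 0 1.9 0 0 0 0" --pt "0 0 2.1 0 0 0 0" --pt "0 0 2.3 0 0 0 0" --pt "0 0 2.3 0 0 0 0"

```text
time: 10.65
eef_pos: [579.5, 50.8, 179.4]
eef_rot: [0.628, 0.778, -0.0, -0.0]
contact_force: [0.3, 0.2, -1.1]
grip_width: 0.109
finger_force: 25.0
```

```bash
python3 chk.py c5
```

```text
[579.48944884  50.84827307 179.39850083] [ 0.31082027  0.23001805 -1.07186887] 24.986323714256287
TCP D,T rel. ideal -0.7836221846374631 -0.12484520905276017 seat z 133.79850082814704
[ 0.01  0.08 -0.  ] [-0.02 -0.01 -0.01]
hooklow 28 D [-17.1  -5.3   5.8] T [-15.7   0.5  12.4]
rail D [-7.6 -1.   5.9] 112
```

View pics/c5.png

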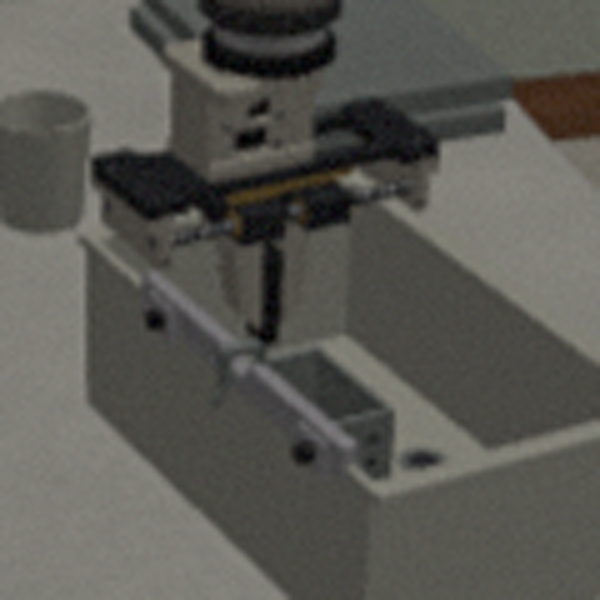

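The hook straddles the rail at the notch, with its lip outside at (220,385) and the basket inside. I lower it in.

>>> play_rows --pt "0 0 0.15 0 0 0 0" --pt "0 0 0.3 0 0 0 0" --pt "0 0 0.45 0 0 0 0" --pt "0 0 0.6 0 0 0 0" --pt "0 0 0.75 0 0 0 0" --pt "0 0 0.85 0 0 0 0" --pt "0 0 0.95 0 0 0 0" --pt "0 0 0.95 0 0 0 0"

```text
time: 11.5
eef_pos: [579.5, 50.9, 170.1]
eef_rot: [0.628, 0.778, -0.0, -0.0]
contact_force: [0.3, 0.2, -1.3]
grip_width: 0.106
finger_force: 25.0
```

>>> play_rows --pt "0 0 0.1 0 0 0 0" --pt "0 0 0.15 0 0 0 0" --pt "0 0 0.2 0 0 0 0" --pt "0 0 0.25 0 0 0 0" --pt "0 0 0.25 0 0 0 0"

```text
time: 12.0
eef_pos: [579.6, 50.9, 167.6]
eef_rot: [0.628, 0.778, 0.0, -0.0]
contact_force: [0.2, 1.0, -0.8]
grip_width: 0.105
finger_force: 25.0
```

>>> play_rows --pt "0 0 0.05 0 0 0 0" --pt "0 0 0.1 0 0 0 0" --pt "0 0 0.1 0 0 0 0" --pt "0 0 0.1 0 0 0 0"

```text
time: 12.4
eef_pos: [579.7, 50.8, 167.3]
eef_rot: [0.628, 0.778, 0.0, 0.0]
contact_force: [-3.0, 0.2, 5.6]
grip_width: 0.111
finger_force: 25.0
```

Contact at nominal seating height (about 7 N), so the hook is in. I check, then release.

>>> play_rows --pt "0 0 -0.05 0 0 0 0" --pt "0 0 -0.05 0 0 0 0" --pt "0 0 -0.05 0 0 0 0" --force 8

```text
time: 12.7
eef_pos: [579.7, 50.9, 167.3]
eef_rot: [0.628, 0.778, 0.0, 0.0]
contact_force: [-1.4, -0.0, 2.5]
grip_width: 0.109
finger_force: 8.0
```

```bash
python3 chk.py c6
```

```text
[579.73586149  50.89295338 167.30907687] [-1.37705982 -0.04052299  2.48816648] 7.999528795480728
TCP D,T rel. ideal -0.5333324899754488 -0.13324706788285523 seat z 121.70907687177242
[0.01 0.05 0.  ] [ 0.02 -0.   -0.01]
hooklow 20 D [-17.9  -5.6  -0.2] T [-17.9  -4.3  10.7]
rail D [-8.9 -1.5  6.4] 119
```

View pics/c6.png

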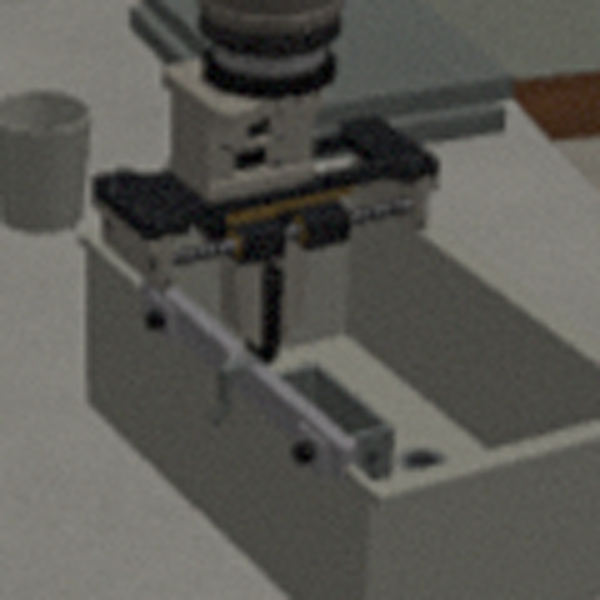

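The hook sits in the notch at (232,362), and the lip hangs outside at (220,400). Releasing and withdrawing upwards.

>>> play_rows --pt "0 0 0 0 0 0 1.2" --pt "0 0 0 0 0 0 1.6" --pt "0 0 0 0 0 0 2.2" --pt "0 0 0 0 0 0 3" --pt "0 0 0 0 0 0 4" --pt "0 0 0 0 0 0 4" --pt "0 0 0 0 0 0 4" --pt "0 0 0 0 0 0 4"

```text
time: 13.55
eef_pos: [579.6, 50.8, 167.3]
eef_rot: [0.628, 0.778, 0.0, 0.0]
contact_force: [-0.1, 0.1, -0.0]
grip_width: 0.435
finger_force: 0.0
```

>>> play_rows --pt "0 0 -0.5 0 0 0 4" --pt "0 0 -1.5 0 0 0 4" --pt "0 0 -3 0 0 0 4" --pt "0 0 -5 0 0 0 4" --pt "0 0 -7 0 0 0 4" --pt "0 0 -9 0 0 0 4" --pt "0 0 -11 0 0 0 4" --pt "0 0 -13 0 0 0 4" --pt "0 0 -14 0 0 0 4" --pt "0 0 -14 0 0 0 4"

```text
time: 14.55
eef_pos: [580.1, 50.9, 309.2]
eef_rot: [0.628, 0.778, 0.001, 0.001]
contact_force: [0.7, -0.4, 0.6]
grip_width: 0.437
finger_force: 0.0
```

```bash
python3 chk.py c7
```

```text
[580.13630905  50.85044573 309.18675819] [ 0.74123002 -0.3813301   0.60220152] 0.0
TCP D,T rel. ideal -0.1509116001744765 -0.2594192112826123 seat z 263.58675819478265
[0.03 0.02 0.  ] [ 0.21  0.05 -0.  ]
rail D [-8.5 -0.8  6.2] 120
```

View pics/c7.png

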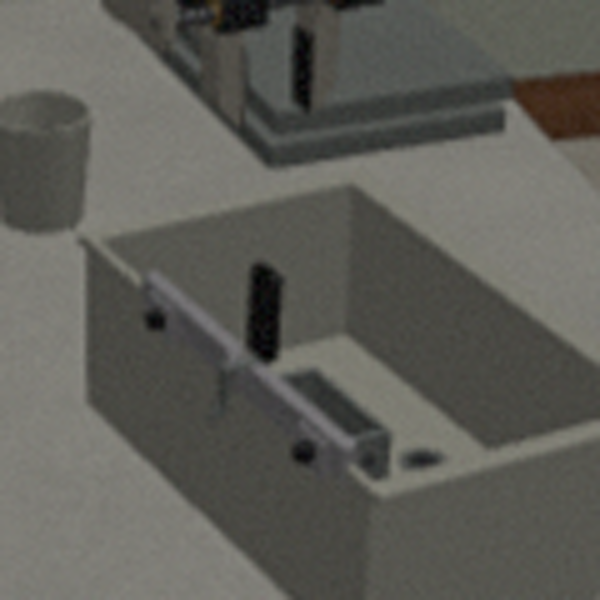

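The basket hangs released in the notch, with its tab upright at (265,312). A short settle, then hand in.

>>> play_rows --pt "0 0 0 0 0 0 4" --pt "0 0 0 0 0 0 4" --pt "0 0 0 0 0 0 4" --pt "0 0 0 0 0 0 4" --pt "0 0 0 0 0 0 4" --pt "0 0 0 0 0 0 4" --pt "0 0 0 0 0 0 4" --pt "0 0 0 0 0 0 4" --pt "0 0 0 0 0 0 4" --pt "0 0 0 0 0 0 4"

```text
time: 15.6
eef_pos: [579.6, 50.8, 307.2]
eef_rot: [0.628, 0.778, 0.0, 0.0]
contact_force: [-0.1, 0.4, -0.8]
grip_width: 0.434
finger_force: 0.0
```

```bash
python3 -c "
from h import *
print(r.hand_in())"
```

```text
the job is handed in; nothing more can be done
None
```

The small steel basket hangs released by its hook in the rail notch inside the basin, and I handed the job in at about 15.6 s; the hand-in gave no verdict.

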